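Set a plywood panel on the scanner, overhanging to its line, and hold it down

ROBOT

A 6-joint arm with a two-finger parallel gripper is mounted at the origin on the work surface. World frame = base frame: x ahead of the robot, y to its left, z up, the work surface at z = 0. Lengths are in mm, angles in rad, forces in N, time in s.
With the tool pointing down it reaches from about 325 to 1000 mm from the base axis. Payload 5.1 kg.
Tool frame: the origin (TCP) lies where the fingers leave the gripper's body, on its centre line; the fingertips stand 73 mm ahead of it and the grasp point (between the pads) lies 54 mm ahead of it (arm.hold_point_z is the distance from the TCP to the grasp point, in mm); y points along the fingers, x is the direction in which the jaws open and shut, and the axes are right-handed (so a half turn about y gives the same grasp; the last joint's range is limited). The gripper opens to 85 mm and grips with 20 to 120 N. Pads are 22 mm wide; open, the fingers measure 114 mm over their backs; the gripper's body (76 mm by 85 mm) begins 54 mm behind the grasp point. The pads swing forward as they close: fully open they stand 13 mm farther back than shut.
Start: joints at [1.142, 0.124, 1.65, -0, 1.367, -0.083], TCP at [220.338, 611.504, 303.922] pointing down, gripper open.
Joint ranges: [-2.61, 2.61], [-1.02, 2.33], [0.03, 2.71], [-1.35, 4.49], [0.32, 2.68], [-2.91, 2.91]. Speed limits (rad/s): [2.57, 2.57, 3.14, 3.14, 3.14, 3.14].

INTERFACE

Orientations are given as a rotation vector (axis times angle).
In Python, from station import sensors, viewer, hand_in, arm gives the robot as it stands.
- The arm moves only by the tool servo_tool, never from a script. Its argument "targets" is a list of rows, each a list of 2 entries, a list of its own where there are three numbers: the shift along the tool's x, y, z in cm, then the turn about the tool's y in degrees. A call has 1 to 8 rows; each row shifts and turns the commanded pose from where the row before left it, along the tool's axes as they then stand; what a row does not reach is not made up. A row lasts 1/12 s, in which the tool goes at most 41.7 mm and 7.16 degrees, less where a joint would pass 70% of its speed; a pose out of reach is approached as far as the arm can. A call with a gripper value outside its range is refused whole. "grip" is the opening, from 0 (shut) to 1 (fully open), set as the call begins (left out, the last holds). The fingers move at their own pace and stop on an object; "newtons" is the grip in N (left out, the last holds). Time passes only in rows, so rows that do not move let the fingers close. It gives the time, the measured TCP pose, the force and the opening at its end, in the units of the state.
- sensors.observe(): the state, without advancing time (a new reading comes with each control period).
- viewer.read_camera(name): name is "scene" or "top"; returns a dict with "pixels" (480x640x3 uint8, red, green, blue), "z_map" (480x640 float32, mm along the optical axis (not along the pixel's ray), 0 where there is no reading), "fovy" (degrees; the focal length in pixels is half the picture's height over the tangent of half this angle, whatever the lens; pixels are square), "cx", "cy" (the principal point, pixels), "origin" and "rotation" of the camera in the world. Camera axes: x right, y up, looking along -z (the intrinsics and any distortion apply to the point x, -y, -z); pixel columns grow to the right and rows downward; lengths in mm; the calibration is good to about 2 mm. A picture is of the moment at which its call begins.
- hand_in(): hands the job in, once; it reports no verdict.
The state is a dict: "clock": time; "q": joint angles; "qd": joint speeds; "joint_torque": joint torques, N m; "eef_pos": TCP position; "eef_rot": TCP orientation; "contact_force": force on the tool from outside, world axes, zero at the start; "moment": the same for the moment, N m; "grip_width": finger opening in mm.
Only numpy, scipy, OpenCV 4.12 (cv2) and the standard library are available. Lean on these libraries where they do the work, as an engineer would, in place of code of your own. Each camera call takes 0.05 s, during which the arm holds its last target. There are 200 camera calls.

TASK

We are scanning just the near end of the plywood panel that lies face down on the flatbed scanner: first fold the half-open scanner lid up until it stands upright. Then take the panel by the batten nearer the robot and slide it outwards, flat on the glass all the way, until the pencil line across its back lies along the scanner's outer end edge over its whole width. Most of the panel then hangs over and would tip, so finish while still holding it, pressing it down flat on the glass without leaning hard on it, and leave the other things on the desk where they are.

Things in the scene. Friction and masses are not known exactly. Their poses are not given: they have to be found in the camera images.
- scanner: flatbed scanner, grey, fixed on the desk: 370 mm long (its x, pointing outwards, away from the robot), 260 mm wide (its y, to the left), 52 mm high; its top is flat, glass flush with the bezel. The lid is hinged along the left long side. Origin under the centre of the base; z up
- end_edge (a point): middle of the scanner's outer end edge, on the top face (52 mm up); same axes as the scanner: x points outwards, square to that edge, y along the edge
- lid (a joint): angle of the scanner's lid, rad: 0 shut, 1.57 upright; it starts half open and the stiff hinge (about 1.1 N m of friction, lid 0.5 kg) keeps it where it is left; it can go on to 1.9
- lid_hinge (a point): point on the lid's hinge axis, opposite the middle of the lid; the axis runs along the scanner's x; same axes as the scanner. The lid's free edge is 245 mm from this axis
- lid_edge (a point): middle of the lid's free long edge, half-way through the lid's 20 mm thickness; the lid plate is 340 mm long (its x, along the hinge) and 240 mm wide; its y points from the free edge to the hinge, its z out of the lid's top side (up when shut). The hinge axis lies 8 mm to the underside (-z) of this mid-plane
- batten (a point): centre of the pine batten nearer the robot, glued across the back of the panel: 20 mm thick (along the panel's x), 110 mm long (panel's y), 24 mm high above the panel's top, half-way up; 40 mm from the panel's near end. Axes as the panel's
- panel_mid (a point): middle of the plywood panel, half-way through its thickness: 300 mm long (its x, towards the outer end), 110 mm wide (y), 6 mm thick (z up), about 0.18 kg, balanced at its middle; lies loose on the scanner's glass, with a second batten like the first 40 mm from its outer end
- line_left (a point): left end (y = +55 mm) of the dark pencil line drawn straight across the panel's top side, 75 mm outwards of the near batten's centre and 35 mm short of the panel's middle
- line_right (a point): right end (y = -55 mm) of the same pencil line
- pencil: flat green carpenter's pencil, 145 x 13 x 7 mm, lying across the scanner's glass at the robot's end, behind the panel (leave alone); origin under its middle
- slot_box: closed finger-jointed plywood box with a coin slot in its top, 75 x 75 x 85 mm, on the table to the right of the scanner (leave alone); origin under its centre
- notes: pad of pale sticky notes, 76 x 76 x 13 mm, on the table to the right of the scanner (leave alone); origin under its centre
- scissors: scissors, 175 mm long, 9 mm high, lying on the table right beside the scanner (leave alone); origin at the pivot
- tape: roll of masking tape lying flat, 82 mm across, 24 mm high, on the table just beyond the scanner's outer end, where the panel passes above it (leave alone); origin under its centre
- mug: white mug, 82 mm across, 92 mm high, standing on the table at the right (leave alone); origin under its centre
- panel: the plywood panel itself; origin under its middle, on its underside; axes as panel_mid

How it is judged:
By the outcome, as a careful person would: the job done as asked, in the order asked, and still so for the second after the job is handed in, while the arm keeps its last pose, push and grip.
It also fails if it takes over 45 s, if anything falls off the work surface, if the arm or the gripper's body presses on something with over 40 N, if the wrist force passes 120 N, or if a joint passes its speed limit or range.

## Working session

There is one attempt and no reset: what is moved stays moved. The work goes in short steps, Python scripts to look and compute and a tool call to move; the robot and the scene stay as the last step left them, time stands still between calls to the robot, and variables do not carry over. Pictures are saved under pics/ and viewed, about 8 in all and at most 12, crops included, and the job is handed in when it is done.

Besides the shell and the picture viewer there is one more tool, called after "Request:" as name(argument=value, ...) on one line, values as JSON. servo_tool: Moves the arm, as the interface text tells. Its arguments: {"type":"object","properties":{"targets":{"type":"array"},"grip":{"type":"number"},"newtons":{"type":"number"}},"required":["targets"]}

```bash
mkdir -p pics; ls; cat > h.py <<'E'
import numpy as np, cv2
from station import sensors, viewer, hand_in, arm
def cam(n):
    c=viewer.read_camera(n); c['f']=c['pixels'].shape[0]/2/np.tan(np.radians(c['fovy'])/2)
    c['R']=np.array(c['rotation']).reshape(3,3); c['o']=np.array(c['origin']); return c
def save(c,p): cv2.imwrite(p,c['pixels'][:,:,::-1])
def dist(c): return np.array(c.get('distortion',np.zeros(5)),float)
def ray(c,u,v):
    d=np.array([(u-c['cx'])/c['f'],-(v-c['cy'])/c['f'],-1.0]); return c['R']@d
def onz(c,u,v,z):
    d=ray(c,u,v); return c['o']+d*(z-c['o'][2])/d[2]
def dep(c,u,v): return c['o']+ray(c,u,v)*float(c['z_map'][int(round(v)),int(round(u))])
def cloud(c):
    v,u=np.mgrid[0:480,0:640]; d=np.stack([(u-c['cx'])/c['f'],-(v-c['cy'])/c['f'],-np.ones(u.shape)],-1)
    return c['o']+(d*c['z_map'][...,None])@c['R'].T
def proj(c,p):
    q=c['R'].T@(np.array(p)-c['o']); return c['cx']+c['f']*q[0]/-q[2], c['cy']-c['f']*q[1]/-q[2]
E
python3 - <<'E'
from h import *
for n in('scene','top'):
    c=cam(n); save(c,f'pics/{n}0.png'); print(n,{k:v for k,v in c.items() if k not in('pixels','z_map')})
print(sensors.observe())
E
```

```text
picsTraceback (most recent call last):
  File "<stdin>", line 3, in <module>
  File "h.py", line 5, in cam
    c['R']=np.array(c['rotation']).reshape(3,3); c['o']=np.array(c['origin']); return c
           ~~~~~~~~~~~~~~~~~~~~~~~~~~~~~~~^^^^^
ValueError: cannot reshape array of size 3 into shape (3,3)
```

Rotation is a rotation vector.

```bash
sed -i "s/np.array(c\['rotation'\]).reshape(3,3)/cv2.Rodrigues(np.array(c['rotation'],float))[0]/" h.py
python3 - <<'E'
from h import *
for n in('scene','top'):
    c=cam(n); save(c,f'pics/{n}0.png'); print(n,{k:v for k,v in c.items() if k not in('pixels','z_map')})
print(sensors.observe())
E
```

```text
scene {'fovy': 46.94284109896145, 'cx': 312.95286341095436, 'cy': 237.86340064867903, 'origin': array([1097.2891365 , -859.84443832,  716.04994494]), 'rotation': array([0.89222826, 0.28870985, 0.61711966]), 'f': np.float64(552.7159862047804), 'R': array([[ 0.79127876, -0.37959807,  0.4793571 ],
       [ 0.61125131,  0.47080796, -0.63616955],
       [ 0.0158036 ,  0.79639511,  0.60457016]]), 'o': array([1097.2891365 , -859.84443832,  716.04994494])}
top {'fovy': 52.19406719325269, 'cx': 329.70872821433403, 'cy': 232.8012672671442, 'origin': array([ 367.43997312, -170.11612513,  988.24897063]), 'rotation': array([ 0.18026745, -0.16918435, -1.52419468]), 'f': np.float64(489.9651586768545), 'R': array([[ 0.03994456,  0.97429811, -0.22169264],
       [-0.99919842,  0.03836351, -0.01143496],
       [-0.00263615,  0.2219717 ,  0.97504955]]), 'o': array([ 367.43997312, -170.11612513,  988.24897063])}
{'clock': 0.15, 'q': array([ 1.14239796e+00,  1.24362726e-01,  1.65132376e+00,  4.41622861e-06,
        1.36749611e+00, -8.25722258e-02]), 'qd': array([-0.00142761, -0.00156844, -0.00284887, -0.00060471,  0.00021426,
        0.00031765]), 'joint_torque': array([ 6.46576082e-04, -4.24228406e+01, -3.66014600e+01, -1.03634770e-04,
        4.60400042e-03, -1.76481149e-05]), 'eef_pos': array([220.20028639, 611.20206467, 302.95210709]), 'eef_rot': array([-1.35401043, -0.9497586 ,  0.95203133]), 'contact_force': array([ 0.6169451 ,  0.18038906, -0.92689513]), 'moment': array([ 0.01899372,  0.00279588, -0.0041523 ]), 'grip_width': 85.4223134965987}
```

View pics/scene0.png

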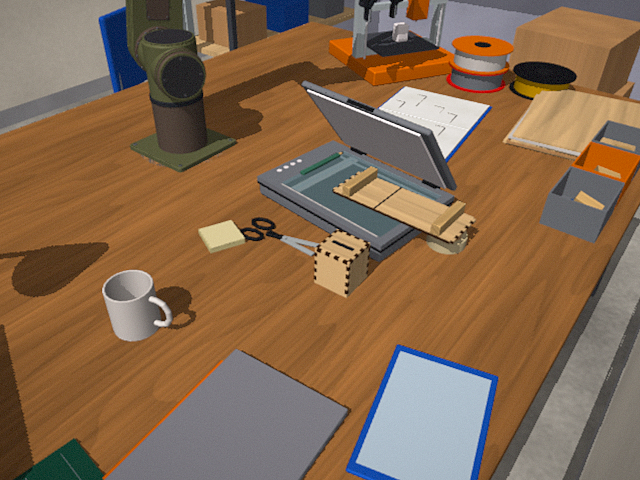

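View pics/top0.png

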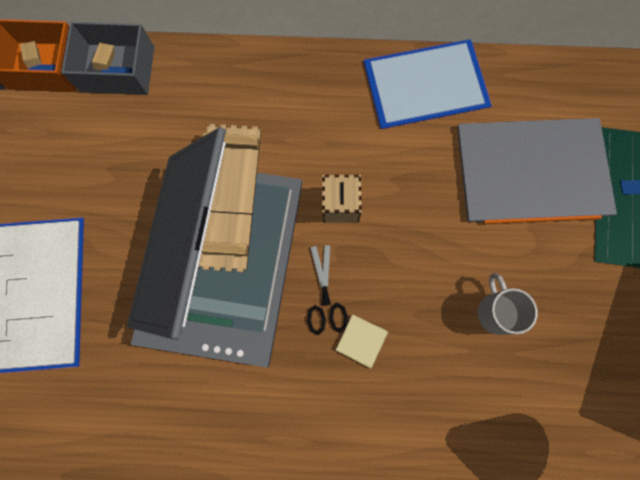

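```bash
cat > meas.py <<'E'
from h import *
import sys
T=cam('top');S=cam('scene')
for n,c in(('top',T),('scene',S)):
    P=cloud(c); hsv=cv2.cvtColor(c['pixels'],cv2.COLOR_RGB2HSV); ok=c['z_map']>0
    X,Y,Z=P[...,0],P[...,1],P[...,2]
    reg=ok&(X>250)&(X<1050)&(Y>-200)&(Y<500)
    # scanner top
    m=reg&(abs(Z-52)<5)&(hsv[...,1]<90)
    k,l,st,ce=cv2.connectedComponentsWithStats(m.astype(np.uint8)); i=1+np.argmax(st[1:,4])
    q=P[l==i][:,:2].astype(np.float32); print(n,'scanner top n',len(q),'z',np.median(P[l==i][:,2]),cv2.minAreaRect(q))
    # wood: panel
    m=reg&(hsv[...,0]>8)&(hsv[...,0]<28)&(hsv[...,1]>60)&(hsv[...,2]>120)&(Z>53)&(Z<95)&(X>450)&(Y>0)
    k,l,st,ce=cv2.connectedComponentsWithStats(m.astype(np.uint8)); i=1+np.argmax(st[1:,4])
    W=P[l==i]; print('wood n',len(W),np.histogram(W[:,2],bins=[53,56,60,64,70,75,80,84,90]), cv2.minAreaRect(W[:,:2].astype(np.float32)))
    for nm,a,b in(('flat',55,62),('bat',77,88)):
        w=W[(W[:,2]>a)&(W[:,2]<b)]; print(nm,len(w),w.mean(0) if len(w) else '', w.min(0),w.max(0))
    # lid
    m=reg&(Z>100)&(Z<320)&(hsv[...,1]<110)&(Y>60)&(X>400)
    L=P[m]; print('lid',len(L),L.min(0),L.max(0))
    if len(L)>50:
        top=L[L[:,2]>np.percentile(L[:,2],99)-3]; print('top pts',top.mean(0))
E
python3 meas.py
```

```text
top scanner top n 12495 z 51.78392230600798 ((521.6801147460938, 53.520263671875), (260.6683044433594, 370.5201110839844), 83.19279479980469)
wood n 3861 (array([ 356, 2640,  417,    1,    3,   63,  351,   30]), array([53, 56, 60, 64, 70, 75, 80, 84, 90])) ((637.74462890625, 42.27040100097656), (84.48506164550781, 220.6387939453125), 89.92913055419922)
flat 3270 [642.7463016   36.90845149  58.18195915] [5.50491901e+02 1.66113860e-02 5.50127609e+01] [748.08441596  84.61488046  61.99736872]
bat 442 [537.63709251  39.9035046   81.77792984] [5.27391039e+02 1.60890551e-01 7.70962505e+01] [548.91059643  80.08403844  85.99433256]
lid 5823 [400.04878214  60.02036519 100.00198356] [712.82871763 184.60290949 258.76365181]
top pts [425.71619917  62.9538194  252.7957813 ]
scene scanner top n 7136 z 52.359857442914006 ((520.130126953125, 54.97541809082031), (272.320068359375, 374.1297912597656), 83.06272888183594)
wood n 2600 (array([  62, 1968,  269,    0,    0,   26,  251,   24]), array([53, 56, 60, 64, 70, 75, 80, 84, 90])) ((656.598388671875, 52.57783508300781), (110.48036193847656, 223.09246826171875), 88.54217529296875)
flat 2288 [644.10562973  50.94729252  58.47221177] [5.43757327e+02 3.50776218e-02 5.50164486e+01] [740.3521959  109.6205235   61.99769194]
bat 297 [758.33313062  49.46263762  82.18585505] [7.46407846e+02 8.00372473e-02 7.73377498e+01] [768.9960439  102.64346265  85.56604157]
lid 2768 [400.16792877  60.02215944 100.00675888] [717.02414472 159.96957066 231.29322869]
top pts [426.18380939  63.62884849 219.88320592]
```

```bash
cat > meas2.py <<'E'
from h import *
C0=np.array([521.2,54.0]); yaw=np.radians(-6.85)
ex=np.array([np.cos(yaw),np.sin(yaw)]); ey=np.array([-ex[1],ex[0]])
def sc(p): p=np.atleast_2d(p); return np.c_[(p[:,:2]-C0)@ex,(p[:,:2]-C0)@ey,p[:,2]]
def world(a,b): return C0+a*ex+b*ey
def panel(c,zp=58):
    P=cloud(c); hsv=cv2.cvtColor(c['pixels'],cv2.COLOR_RGB2HSV); X,Y,Z=[P[...,i] for i in range(3)]
    Q=sc(P.reshape(-1,3)).reshape(P.shape)
    m=(c['z_map']>0)&(hsv[...,0]>8)&(hsv[...,0]<28)&(hsv[...,1]>50)&(Z>53)&(Z<95)&(Q[...,0]>-120)&(Q[...,0]<420)&(abs(Q[...,1])<120)
    k,l,st,ce=cv2.connectedComponentsWithStats(m.astype(np.uint8)); i=1+np.argmax(st[1:,4]); 
    return P,Q,l==i,hsv
if __name__=='__main__':
    for n in('top','scene'):
        c=cam(n); P,Q,m,hsv=panel(c); w=Q[m]
        print(n,len(w),'rect',cv2.minAreaRect(w[:,:2].astype(np.float32)))
        b=Q[m&(Q[...,2]>77)]
        for lo,hi in((-120,100),(100,300)):
            q=b[(b[:,0]>lo)&(b[:,0]<hi)]
            if len(q)>20: print(' bat',len(q),q.mean(0),cv2.minAreaRect(q[:,:2].astype(np.float32)))
        # lid plane
        M=(c['z_map']>0)&(Q[...,2]>85)&(Q[...,2]<300)&(abs(Q[...,0])<172)&(Q[...,1]>-60)&(Q[...,1]<150)&(hsv[...,1]<110)
        L=Q[M]; 
        for _ in range(4):
            mu=L.mean(0); nrm=np.linalg.svd(L-mu,full_matrices=False)[2][2]; d=(L-mu)@nrm; L=L[abs(d)<max(2.5,1.5*d.std())]
        print(' lid',len(L),'n',nrm*np.sign(nrm[2]),'mu',mu,'ang',np.degrees(np.arctan2(-nrm[1],-nrm[2])),'x',L[:,0].min(),L[:,0].max(),'y',L[:,1].min(),L[:,1].max(),'z',L[:,2].min(),L[:,2].max())
    o=sensors.observe(); print(cv2.Rodrigues(o['eef_rot'])[0].round(3), sc(o['eef_pos']))
    c=cam('top'); 
    cr=cv2.resize(c['pixels'][110:290,170:310],None,fx=4,fy=3.3,interpolation=cv2.INTER_CUBIC)
    cr=cv2.resize(c['pixels'][110:290,150:330],(720,600)[:1]*2 if 0 else (600,600),interpolation=cv2.INTER_CUBIC); cv2.imwrite('pics/crop1.png',cr[:,:,::-1])
E
python3 meas2.py
```

```text
top 5787 rect ((128.0773162841797, -0.27971649169921875), (302.22442626953125, 92.37544250488281), 4.455771446228027)
 bat 459 [ 17.96374113 -13.02371043  81.82271877] ((18.206436157226562, -12.899829864501953), (20.46288299560547, 81.78386688232422), 5.375864505767822)
 bat 333 [237.16055581  -0.8059642   81.95135139] ((237.97933959960938, -0.045917510986328125), (21.870929718017578, 65.75804901123047), 4.472923755645752)
 lid 8318 n [-0.00169519  0.78848092  0.61505688] mu [  2.22894269  49.76328289 185.62704871] ang -127.95611771037538 x -153.92411874864996 171.97602017165488 y -12.732603069812118 129.2332150080303 z 85.09037919346997 262.63738828671296
scene 4342 rect ((125.21922302246094, 22.625202178955078), (301.9351806640625, 141.32835388183594), 4.992835998535156)
 bat 289 [18.48724592 -4.30592866 81.71007848] ((16.97803497314453, -1.1139640808105469), (22.744237899780273, 110.866943359375), 5.9737749099731445)
 bat 353 [236.66965736  16.45282887  81.84184656] ((235.33941650390625, 19.94356918334961), (21.25801658630371, 112.31822204589844), 5.5035929679870605)
 lid 3932 n [-0.00138855  0.79260565  0.60973302] mu [ 26.91004059  34.67408324 172.95376324] ang 52.42975634546549 x -138.0280935787385 166.19852566796897 y -22.85863695243381 103.86752178816411 z 85.07656035893422 247.05839828555878
[[ 0.339 -0.    -0.941]
 [ 0.941 -0.     0.339]
 [-0.    -1.     0.   ]] [[-365.27388845  517.56347817  303.64407032]]
```

View pics/crop1.png

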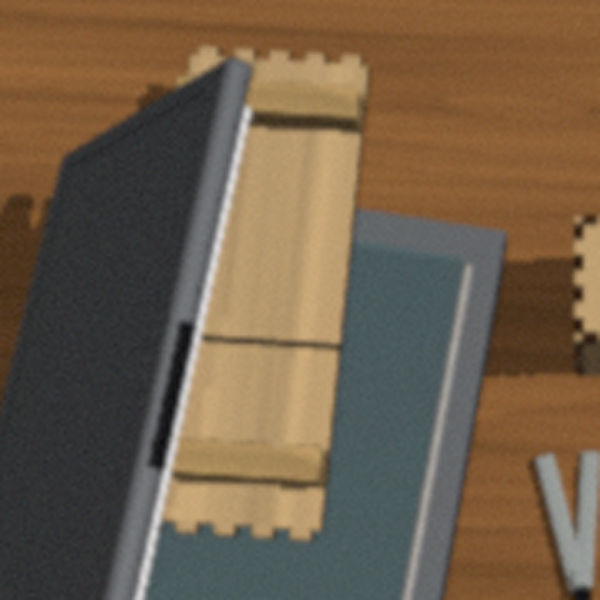

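Request:
servo_tool(targets=[[[0, -1.25, 0], 7], [[0, -1.25, 0], 7], [[0, -1.25, 0], 7], [[0, -1.25, 0], 7], [[0, -1.25, 0], 7], [[0, -1.25, 0], 7], [[0, -1.25, 0], 7], [[0, -1.25, 0], 7]], grip=0, newtons=30)

```text
clock: 1.07
eef_pos: [220.3, 611.4, 404.6]
eef_rot: [-1.562, -0.19, 0.19]
contact_force: [0.7, -0.1, -0.6]
grip_width: -0.1
```

Request:
servo_tool(targets=[[[0, 0, 0], 7], [[0, 0, 0], 7], [[0, 0, 0], 7], [[2, 0, -3.2], 0], [[2, 0, -3.2], 0], [[2, 0, -3.2], 0], [[2, 0, -3.2], 0], [[2, 0, -3.2], 0]])

```text
clock: 1.73
eef_pos: [300.9, 439.2, 403.9]
eef_rot: [-1.569, 0.093, -0.093]
contact_force: [0.6, 0.5, 0.3]
grip_width: 0.5
```

Request:
servo_tool(targets=[[[2.04, 0, -3.43], 0], [[2.04, 0, -3.43], 0], [[2.04, 0, -3.43], 0], [[2.04, 0, -3.43], 0], [[2.04, 0, -3.43], 0], [[2.04, 0, -3.43], 0], [[2.04, 0, -3.43], 0], [[2.04, 0, -3.43], 0]])

```text
clock: 2.4
eef_pos: [430.3, 147.1, 404.3]
eef_rot: [-1.568, 0.092, -0.094]
contact_force: [0.8, 0.9, 0.3]
grip_width: -0.2
```

Request:
servo_tool(targets=[[[2.04, 0, -3.43], 0], [[2.04, 0, -3.43], 0], [[2.04, 0, -3.43], 0], [[2.04, 0, -3.43], 0], [[2.04, 0, -3.43], 0], [[0, 0, 0], 0]])

```text
clock: 2.9
eef_pos: [512.5, -38.7, 403.4]
eef_rot: [-1.571, 0.099, -0.099]
contact_force: [-0.4, 0.7, -0.5]
grip_width: 0.1
```

Request:
servo_tool(targets=[[[0, 3.5, 0], 0], [[0, 3.5, 0], 0], [[0, 3.5, 0], 0], [[0, 0, 2.5], 0], [[0, 0, 2.0], 0], [[0, 0, 1], 0], [[0, 0, 0], 0]])

```text
clock: 3.48
eef_pos: [517.3, 21.8, 299.4]
eef_rot: [-1.572, 0.092, -0.091]
contact_force: [-2.4, -2.2, -0.4]
grip_width: 0.0
```

Request:
servo_tool(targets=[[[0, -0.4, 0.8], 0], [[0, -0.4, 0.8], 0], [[0, -0.5, 0.8], 0], [[0, -0.5, 0.8], 0], [[0, -0.4, 0.8], 0], [[0, -0.4, 0.8], 0], [[0, -0.4, 0.8], 0], [[0, -0.4, 0.8], 0]])

```text
clock: 4.15
eef_pos: [524.7, 83.8, 333.7]
eef_rot: [-1.572, 0.095, -0.093]
contact_force: [-3.2, -4.7, -2.4]
grip_width: -0.1
```

Request:
servo_tool(targets=[[[0, -0.3, 0.9], 0], [[0, -0.3, 0.9], 0], [[0, -0.2, 0.9], 0], [[0, -0.2, 0.9], 0], [[0, -0.2, 0.9], 0], [[0, -0.1, 0.9], 0], [[0, -0.1, 0.9], 0], [[0, 0, 0.9], 0]])

```text
clock: 4.82
eef_pos: [533.6, 155.7, 348.4]
eef_rot: [-1.571, 0.093, -0.094]
contact_force: [-2.8, -5.0, 3.5]
grip_width: -0.2
```

Request:
servo_tool(targets=[[[0, 0, 0.6], 0], [[0, 0, 0], 0]])

```text
clock: 4.98
eef_pos: [534.7, 162.7, 348.0]
eef_rot: [-1.569, 0.091, -0.094]
contact_force: [-0.9, -0.9, 0.2]
grip_width: -0.0
```

```bash
python3 - <<'E'
from meas2 import *
for n in('top','scene'):
    c=cam(n); P=cloud(c); Q=sc(P.reshape(-1,3)).reshape(P.shape); hsv=cv2.cvtColor(c['pixels'],cv2.COLOR_RGB2HSV)
    M=(c['z_map']>0)&(Q[...,2]>90)&(Q[...,2]<310)&(((Q[...,0]>50)&(Q[...,0]<168))|((Q[...,0]<-60)&(Q[...,0]>-168)))&(Q[...,1]>60)&(Q[...,1]<190)
    L=Q[M]
    for _ in range(5):
        mu=L.mean(0); nrm=np.linalg.svd(L-mu,full_matrices=False)[2][2]; d=(L-mu)@nrm; L=L[abs(d)<max(2.5,1.5*d.std())]
    nrm*=np.sign(nrm[1]); print(n,len(L),nrm,mu,'lid deg',np.degrees(np.arctan2(nrm[1],nrm[2])),L.min(0),L.max(0))
    save(c,f'pics/{n}1.png')
o=sensors.observe(); print(sc(o['eef_pos']),o['contact_force'])
E
```

```text
top 6037 [-6.24361238e-04  9.99879233e-01  1.55283370e-02] [ 20.02943931 123.13753248 206.24013865] lid deg 89.11025589115357 [-135.07799737  120.22325484   90.0173488 ] [165.24376839 126.45066374 297.24593088]
scene 5072 [3.39032472e-04 9.99907551e-01 1.35931848e-02] [ 40.3434969  123.07147398 197.97773372] lid deg 89.22114385036201 [-150.40627571  119.64709876   90.01662124] [167.58373831 126.89381558 300.0548892 ]
[[  0.40000133 109.3183705  347.31147167]] [ 0.80973085 -0.03225466  0.89875394]
```

View pics/scene1.png

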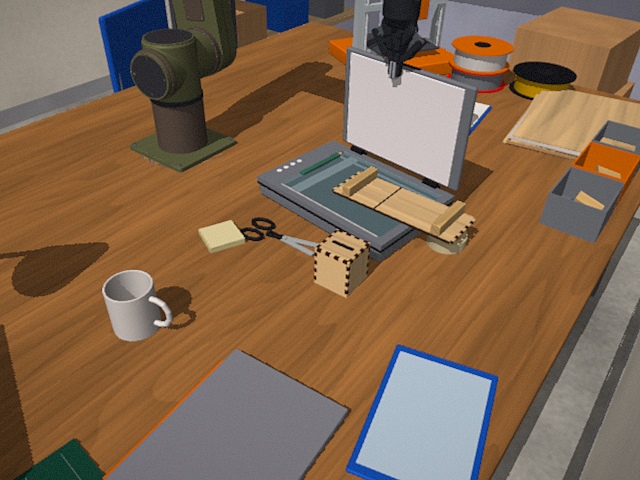

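```bash
cat > pan.py <<'E'
from meas2 import *
def fit(uv): 
    vx,vy,x,y=cv2.fitLine(np.float32(uv),cv2.DIST_HUBER,0,.01,.01).ravel(); return x,y,vx,vy
def line(c,guess_a):
    """dark pencil line: pixels on panel top near guess a; returns pts in scanner frame"""
    P,Q,m,hsv=panel(c); g=cv2.cvtColor(c['pixels'],cv2.COLOR_RGB2GRAY).astype(float)
    bg=cv2.medianBlur(c['pixels'][:,:,1],9).astype(float); 
    mm=(bg-c['pixels'][:,:,1]>22)&(abs(Q[...,0]-guess_a)<16)&(Q[...,2]>50)&(Q[...,2]<66)&(abs(Q[...,1])<75)
    v,u=np.nonzero(mm); w=(bg-c['pixels'][:,:,1])[mm]
    p=np.array([onz(c,a,b,58) for a,b in zip(u,v)]); return sc(p),w
if __name__=='__main__':
    import sys
    ga=float(sys.argv[1])
    for n in('top','scene'):
        c=cam(n); P,Q,m,hsv=panel(c); w=Q[m]
        print(n,len(w),'rect',cv2.minAreaRect(w[:,:2].astype(np.float32)))
        b=Q[m&(Q[...,2]>77)]
        for lo,hi in((ga-95,ga-55),(ga+125,ga+165)):
            q=b[(b[:,0]>lo)&(b[:,0]<hi)]
            if len(q)>20: print(' bat',len(q),q.mean(0),cv2.minAreaRect(q[:,:2].astype(np.float32)))
        p,wt=line(c,ga); 
        if len(p)>10:
            x,y,vx,vy=fit(p[:,:2]); s=vx/vy; print(' line n',len(p),'b',p[:,1].min(),p[:,1].max(),'a at b=0',x-y*s,'slope deg',-np.degrees(np.arctan(s)))
        # scanner outer end edge via top plane pixels (right of panel)
        e=Q[(abs(Q[...,2]-52)<3)&(Q[...,0]>150)&(Q[...,0]<195)&(Q[...,1]>-125)&(Q[...,1]<120)&(hsv[...,1]<90)]
        bb=np.round(e[:,1]/6); mx=np.array([[e[bb==k][:,0].max(),k*6] for k in np.unique(bb) if (bb==k).sum()>4])
        x,y,vx,vy=fit(mx); print(' edge n',len(mx),'a at b=0',x-y*vx/vy,'slope',-np.degrees(np.arctan(vx/vy)))
E
python3 pan.py 93
```

```text
top 8113 rect ((126.6445541381836, 12.532772064208984), (301.6221923828125, 113.19676971435547), 5.454496383666992)
 bat 618 [16.65321252  0.83677057 81.84351777] ((17.207927703857422, 1.366851806640625), (20.847837448120117, 110.50652313232422), 5.4968085289001465)
 bat 553 [235.06908163  21.12253196  81.95398552] ((235.94427490234375, 21.748271942138672), (22.3814754486084, 110.00080871582031), 6.142058849334717)
 line n 130 b -46.04782913023398 62.54090130782307 a at b=0 92.382095 slope deg 5.3875136
 edge n 24 a at b=0 184.71098 slope 0.092696816
scene 4345 rect ((125.1121826171875, 24.5252685546875), (300.823974609375, 148.35202026367188), 4.386876106262207)
 bat 290 [18.58218591 -3.8409695  81.86257229] ((17.096149444580078, 0.35964202880859375), (23.976112365722656, 114.43980407714844), 3.720499277114868)
 bat 357 [236.7942015   16.55879411  81.91541668] ((235.5965576171875, 20.58234405517578), (21.416458129882812, 111.61063385009766), 5.579923152923584)
 line n 90 b -54.8016045044558 65.30266655463458 a at b=0 92.2114 slope deg 5.0859957
 edge n 23 a at b=0 184.40668 slope 0.17357992
```

Request:
servo_tool(targets=[[[0.2, 0, -2.7], 0], [[0.5, 0, -2.7], 0], [[0.5, 0, -2.7], 0], [[0.5, 0, -2.7], 0], [[0, 3.8, 0], -5.4], [[0, 4, 0], 0], [[0, 4, 0], 0], [[0, 4, 0], 0]], grip=0.55)

```text
clock: 5.85
eef_pos: [538.5, 52.4, 187.7]
eef_rot: [-1.57, 0.019, -0.022]
contact_force: [0.8, 0.8, -0.7]
grip_width: 47.0
```

Request:
servo_tool(targets=[[[0, 2.4, 0], 0], [[0, 0, 0], 0], [[0, 0, 0], 0]])

```text
clock: 6.1
eef_pos: [537.7, 52.8, 163.6]
eef_rot: [-1.571, 0.022, -0.017]
contact_force: [-0.6, -0.3, 0.1]
grip_width: 46.9
```

```bash
python3 - <<'E'
from meas2 import *
o=sensors.observe(); R=cv2.Rodrigues(o['eef_rot'])[0]; print(sc(o['eef_pos']),'head rel scanner',np.degrees(np.arctan2(R[1,0],R[0,0]))+6.85,'tilt',R[:,1],o['contact_force'],o['grip_width'])
c=cam('scene'); cr=c['pixels'][80:280,250:490]; cv2.imwrite('pics/grip.png',cv2.resize(cr,(720,600),interpolation=cv2.INTER_CUBIC)[:,:,::-1])
E
```

```text
[[ 16.51661654   0.75214261 163.61348467]] head rel scanner 5.417361483556114 tilt [-3.33501960e-03  2.12031305e-04 -9.99994416e-01] [-0.6314273  -0.27521433  0.06606266] 46.93061962819872
```

View pics/grip.png

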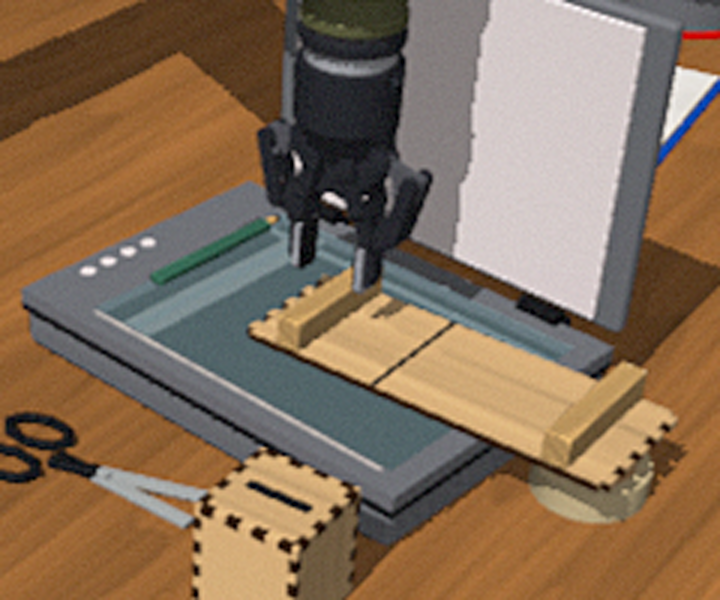

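Request:
servo_tool(targets=[[[0, 1.5, 0], 0], [[0, 1.3, 0], 0], [[0, 0, 0], 0]])

```text
clock: 6.4
eef_pos: [538.3, 52.9, 136.6]
eef_rot: [-1.571, 0.02, -0.019]
contact_force: [1.4, -0.2, 0.2]
grip_width: 47.4
```

Request:
servo_tool(targets=[[[0, 0, 0], 0], [[0, 0, 0], 0], [[0, 0, 0], 0], [[0, 0, 0], 0], [[0, 0, 0], 0]], grip=0.05, newtons=45)

```text
clock: 6.82
eef_pos: [539.4, 52.9, 138.4]
eef_rot: [-1.571, 0.018, -0.021]
contact_force: [-0.7, 0.0, 5.7]
grip_width: 19.0
```

Request:
servo_tool(targets=[[[0.4, 0, 0], 0.6], [[0.6, 0, 0], 0.7], [[0.6, 0, 0], 0.7], [[0.6, 0, 0], 0.7], [[0.6, 0, 0], 0.7], [[0.6, 0, 0], 0.7], [[0.6, 0, 0], 0.7], [[0.6, 0, 0], 0.5]])

```text
clock: 7.48
eef_pos: [584.4, 50.2, 138.4]
eef_rot: [-1.568, 0.093, -0.091]
contact_force: [-6.6, 2.0, 10.0]
grip_width: 19.2
```

Request:
servo_tool(targets=[[[0.5, -0.05, 0], 0], [[0.6, -0.05, 0], 0], [[0.6, -0.05, 0], 0], [[0.6, 0, 0], 0], [[0.6, 0, 0], 0], [[0.4, 0, 0], 0], [[0, 0, 0], 0]])

```text
clock: 8.07
eef_pos: [618.3, 45.8, 138.5]
eef_rot: [-1.569, 0.091, -0.093]
contact_force: [0.9, -0.1, 0.6]
grip_width: 18.9
```

```bash
python3 - <<'E'
from pan import *
o=sensors.observe(); R=cv2.Rodrigues(o['eef_rot'])[0]; print(sc(o['eef_pos']),'head rel',np.degrees(np.arctan2(R[1,0],R[0,0]))+6.85,o['contact_force'],o['grip_width'])
c=cam('scene'); cr=c['pixels'][100:300,280:520]; cv2.imwrite('pics/slide.png',cv2.resize(cr,(720,600),interpolation=cv2.INTER_CUBIC)[:,:,::-1])
E
python3 pan.py 174
```

```text
[[ 97.37685013   3.41226567 138.46523811]] head rel 0.13055808917008793 [ 0.85451104 -0.10548534  0.59486104] 18.938593899285884
top 5392 rect ((207.36814880371094, 3.8475608825683594), (303.4901428222656, 111.56990051269531), 0.3859420418739319)
 bat 285 [ 97.4795166  -25.02284786  81.96996078] ((98.01317596435547, -22.905223846435547), (58.86664581298828, 29.72965431213379), 75.73311614990234)
 bat 544 [316.17771472   3.53856814  81.93932996] ((317.2744140625, 4.171985626220703), (22.254602432250977, 109.88702392578125), 0.3237594962120056)
 line n 71 b -51.34575825829343 10.040946983635475 a at b=0 172.41965 slope deg -0.46530405
 edge n 13 a at b=0 185.71834 slope -0.57436854
scene 4683 rect ((206.7076873779297, 2.7258949279785156), (117.54721069335938, 301.9620666503906), 89.9384994506836)
 bat 182 [ 97.95908459 -22.9647281   81.9055648 ] ((96.43822479248047, -0.7705154418945312), (22.591367721557617, 109.42176055908203), 0.5374258160591125)
 bat 410 [317.58053476  -1.33816571  81.9982475 ] ((316.5841369628906, 2.673870086669922), (21.049583435058594, 112.79043579101562), 0.2790294587612152)
 line n 107 b -59.29313198943338 65.69578544563143 a at b=0 172.05621 slope deg 0.54915154
 edge n 24 a at b=0 184.64432 slope 0.032475047
```

View pics/slide.png

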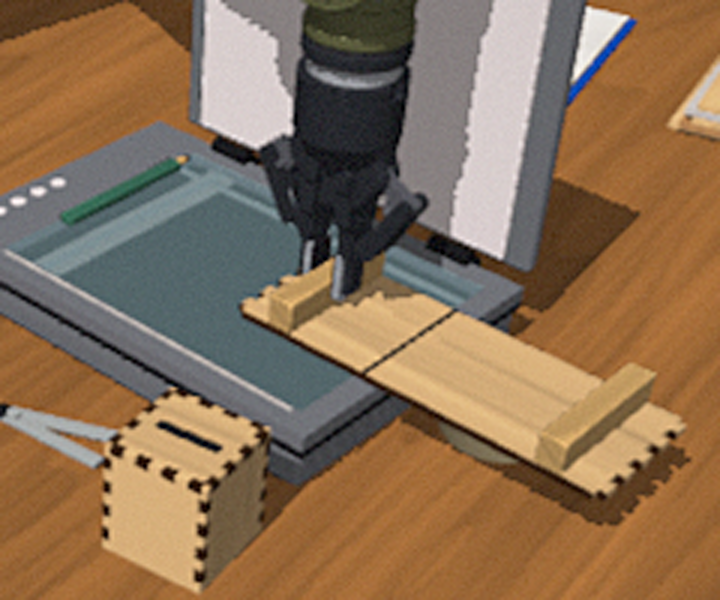

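Request:
servo_tool(targets=[[[0, 0.06, 0], 0], [[0.3, 0, 0], 0.15], [[0.4, 0, 0], 0], [[0.3, 0, 0], 0], [[0.24, 0, 0], 0], [[0, 0, 0], 0], [[0, 0, 0], 0]])

```text
clock: 8.8
eef_pos: [629.2, 44.6, 138.5]
eef_rot: [-1.569, 0.095, -0.093]
contact_force: [-1.9, 0.4, 4.2]
grip_width: 18.9
```

```bash
cat > fin.py <<'E'
from pan import *
o=sensors.observe(); R=cv2.Rodrigues(o['eef_rot'])[0]; print(sc(o['eef_pos']),'head rel',np.degrees(np.arctan2(R[1,0],R[0,0]))+6.85,o['contact_force'],o['moment'],o['grip_width'])
def pose(c):
    """average minAreaRect of both top-face panel mask + batten, and line, over frames"""
    P,Q,m,hsv=panel(c); w=Q[m]; r=cv2.minAreaRect(w[:,:2].astype(np.float32)); z=Q[m&(Q[...,2]<66)]
    A=np.c_[z[:,0],z[:,1],np.ones(len(z))]; k=np.linalg.lstsq(A,z[:,2],rcond=None)[0]
    q=Q[m&(Q[...,2]>77)&(Q[...,0]>300)]; b=cv2.minAreaRect(q[:,:2].astype(np.float32))
    return r,b,q[:,:1].mean(),k
for n in('top','scene'):
    for _ in range(3):
        c=cam(n); r,b,m,k=pose(c); p,wt=line(c,184.5); x,y,vx,vy=fit(p[:,:2])
        print(n,'rect',np.round(r[0],1),np.round(r[2],2),'outer bat',np.round(b[0],1),round(b[2],2),'line a0 %.1f slope %.2f n %d'%(x-y*vx/vy,-np.degrees(np.arctan(vx/vy)),len(p)),'panel slope deg a,b',np.degrees(k[:2]).round(2))
save(cam('scene'),'pics/fin_full.png')
for n in('scene','top'):
    c=cam(n); u,v=proj(c,[*world(185,0),55]); u,v=int(u),int(v); cv2.imwrite(f'pics/fin_{n}.png',cv2.resize(c['pixels'][max(v-60,0):v+60,max(u-70,0):u+70],(700,600),interpolation=cv2.INTER_CUBIC)[:,:,::-1])
E
python3 fin.py
```

```text
[[108.38183923   3.57748354 138.46416573]] head rel -0.010132473428821953 [-1.87535443  0.35571383  4.17559475] [0.04557617 0.32201305 0.025808  ] 18.866874941867522
top rect [218.8   3.6] 0.24 outer bat [327.7   4. ] 0.28 line a0 183.5 slope -0.97 n 70 panel slope deg a,b [0.12 0.15]
top rect [218.7   4.2] 0.01 outer bat [328.    3.8] 89.79 line a0 183.3 slope -0.69 n 71 panel slope deg a,b [0.09 0.15]
top rect [218.7   4.2] 89.98 outer bat [327.4   4. ] 89.57 line a0 183.3 slope -0.51 n 70 panel slope deg a,b [0.12 0.16]
scene rect [219.1  10.4] 87.04 outer bat [328.1   2.8] 89.95 line a0 183.1 slope 0.08 n 97 panel slope deg a,b [-0.05  0.15]
scene rect [217.6   5.2] 89.87 outer bat [327.6   3. ] 0.19 line a0 182.9 slope -0.20 n 96 panel slope deg a,b [-0.04  0.13]
scene rect [217.1   2.6] 0.17 outer bat [327.4   0.9] 0.05 line a0 183.0 slope 0.16 n 94 panel slope deg a,b [-0.04  0.22]
```

View pics/fin_top.png

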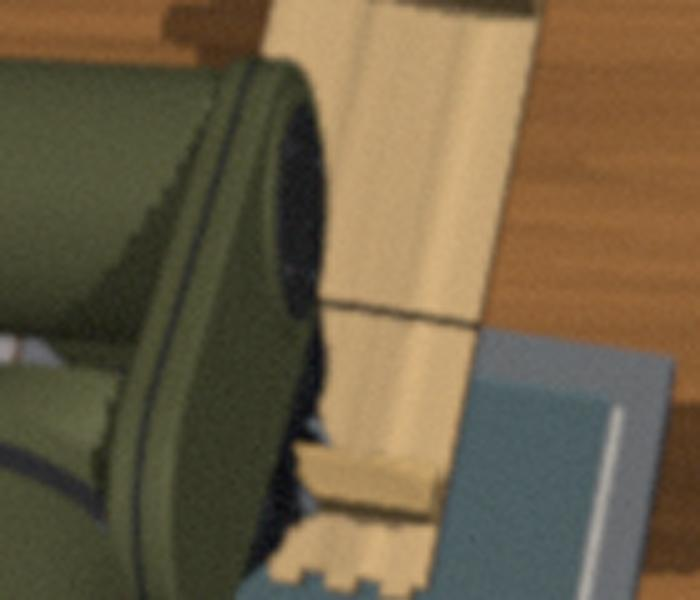

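View pics/fin_scene.png

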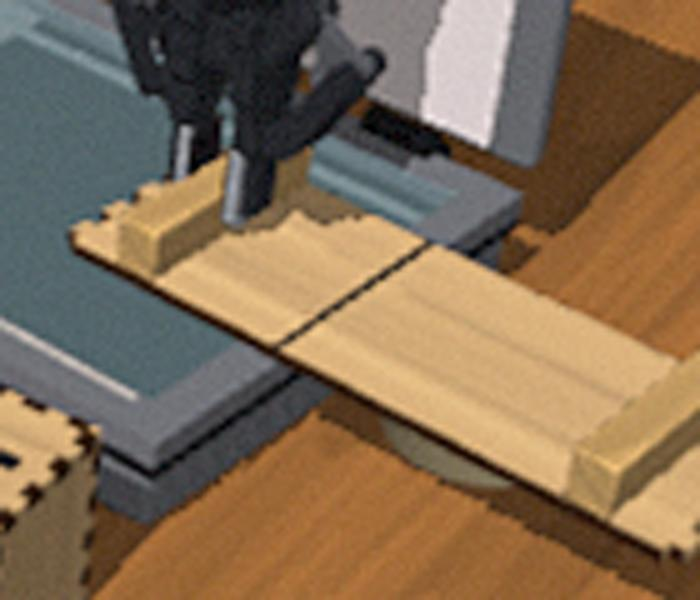

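```bash
cat > sub.py <<'E'
from pan import *
from scipy.ndimage import map_coordinates
def prof(c,b,z,lo,hi):
    a=np.arange(lo,hi,.25); pts=np.array([proj(c,[*world(t,b),z]) for t in a])
    return a,np.array([map_coordinates(c['pixels'][...,k].astype(float),[pts[:,1],pts[:,0]],order=1) for k in range(3)])
for n in('top','scene'):
    E=[];L=[]
    for _ in range(3):
        c=cam(n)
        for b in np.arange(-118,-62,4.):   # edge: scanner grey -> wood; use red-blue
            a,p=prof(c,b,52,172,198); s=cv2.GaussianBlur((p[0]-p[2])[None],(0,0),3)[0]; d=np.gradient(s); i=d.argmax(); w=d[max(i-12,0):i+13].clip(0); E.append((b,(a[max(i-12,0):i+13]*w).sum()/w.sum()))
        for b in np.arange(-46,52,4.):
            a,p=prof(c,b,58,174,194); s=np.median(p[1])-p[1]; i=s.argmax()
            if s[i]>25 and 12<i<len(a)-13: w=s[i-10:i+11].clip(0); L.append((b,(a[i-10:i+11]*w).sum()/w.sum()))
    for nm,q in(('edge',E),('line',L)):
        q=np.array(q); k=np.polyfit(q[:,0],q[:,1],1); r=abs(q[:,1]-np.polyval(k,q[:,0])); g=r<2*np.median(r)+.3; k=np.polyfit(q[g,0],q[g,1],1)
        print(n,nm,g.sum(),'b %.0f..%.0f'%(q[g,0].min(),q[g,0].max()),'a(0) %.2f a(-60) %.2f slope deg %.2f rms %.2f'%(k[1],np.polyval(k,-60),-np.degrees(k[0]),np.std(q[g,1]-np.polyval(k,q[g,0]))))
E
python3 sub.py
```

```text
top edge 42 b -118..-66 a(0) 185.20 a(-60) 185.17 slope deg -0.03 rms 0.20
top line 45 b -46..10 a(0) 183.03 a(-60) 183.43 slope deg 0.39 rms 0.31
scene edge 39 b -118..-66 a(0) 186.04 a(-60) 187.21 slope deg 1.12 rms 3.16
scene line 75 b -46..50 a(0) 182.84 a(-60) 182.95 slope deg 0.11 rms 0.24
```

Request:
servo_tool(targets=[[[0.12, 0, 0], 0.15], [[0.1, 0, 0], 0], [[0, 0, 0], 0], [[0, 0, 0], 0], [[0, 0, 0], 0]])

```text
clock: 9.97
eef_pos: [631.1, 44.4, 138.4]
eef_rot: [-1.568, 0.097, -0.095]
contact_force: [-3.9, 0.8, 6.7]
grip_width: 18.5
```

```bash
python3 sub.py; python3 fin.py|head -1
```

```text
top edge 42 b -118..-66 a(0) 185.29 a(-60) 185.20 slope deg -0.08 rms 0.20
top line 42 b -46..6 a(0) 184.85 a(-60) 184.75 slope deg -0.10 rms 0.34
scene edge 29 b -118..-66 a(0) 187.82 a(-60) 186.35 slope deg -1.40 rms 1.25
scene line 75 b -46..50 a(0) 184.65 a(-60) 184.53 slope deg -0.11 rms 0.20
[[110.21400604   3.63073502 138.45366862]] head rel -0.15573180985291923 [-3.88335848  0.71764439  5.4535177 ] [ 0.08030256  0.51257861 -0.00403408] 19.090899462377827
```

Request:
servo_tool(targets=[[[0.04, 0, 0], 0], [[0, 0, 0], 0], [[0, 0, 0], 0]])

```text
clock: 10.97
eef_pos: [631.3, 44.4, 138.4]
eef_rot: [-1.568, 0.098, -0.094]
contact_force: [-4.2, 0.4, 7.0]
grip_width: 18.6
```

```bash
python3 sub.py; python3 fin.py; python3 - <<'E'
from meas2 import *
c=cam('scene'); Q=sc(cloud(c).reshape(-1,3)); L=Q[(Q[:,2]>130)&(Q[:,2]<290)&(abs(Q[:,0]-0)<165)&(Q[:,1]>112)&(Q[:,1]<135)]
k=np.polyfit(L[:,2],L[:,1],1); print('lid deg',90-np.degrees(np.arctan(-k[0])),len(L))
E
```

```text
top edge 42 b -118..-66 a(0) 185.20 a(-60) 185.16 slope deg -0.04 rms 0.20
top line 42 b -46..6 a(0) 184.94 a(-60) 185.07 slope deg 0.13 rms 0.31
scene edge 40 b -118..-66 a(0) 197.30 a(-60) 192.06 slope deg -5.01 rms 4.74
scene line 75 b -46..50 a(0) 184.78 a(-60) 184.53 slope deg -0.24 rms 0.24
[[110.43163881   3.60803235 138.43049619]] head rel -0.15342949863728617 [-4.48870998  0.28219698  6.40656239] [ 0.10236769  0.66320673 -0.00397149] 18.9220407904135
top rect [220.8   3.8] 0.03 outer bat [329.7   3.4] 0.56 line a0 185.4 slope -0.71 n 71 panel slope deg a,b [0.08 0.16]
top rect [220.9   3.8] 89.88 outer bat [329.4   3.4] 89.67 line a0 185.4 slope -0.83 n 67 panel slope deg a,b [0.08 0.12]
top rect [220.7   3.7] 89.9 outer bat [330.5   3. ] 89.84 line a0 185.4 slope -0.77 n 71 panel slope deg a,b [0.08 0.15]
scene rect [219.2   2.8] 0.02 outer bat [329.7   3. ] 89.34 line a0 184.9 slope -0.26 n 96 panel slope deg a,b [-0.02  0.13]
scene rect [220.3   7.3] 87.71 outer bat [329.9   1.7] 89.83 line a0 184.9 slope -0.36 n 98 panel slope deg a,b [0.02 0.1 ]
scene rect [220.1   4. ] 89.18 outer bat [330.    1.2] 89.69 line a0 185.0 slope -0.40 n 98 panel slope deg a,b [-0.04  0.14]
lid deg 89.1831103257338 4378
```

View pics/fin_full.png

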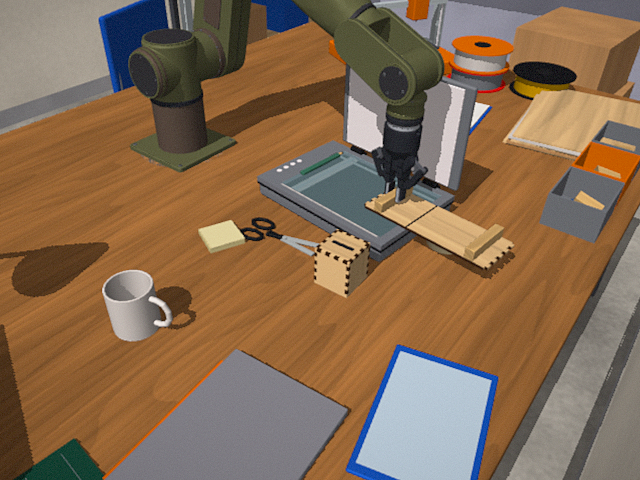

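```bash
python3 -c "
from h import *
print(hand_in())"
```

```text
the job is handed in; nothing more can be done
None
```

I folded the lid upright first. Then I gripped the near batten, straightened the panel by about 5° and slid it out until the pencil line met the scanner's outer end edge. I handed in still holding the panel, at about 12 s of the 45 s.

Last checks before handing in:
- **Lid:** it stands at about 89.2°.
- **Pencil line:** it is within about 0.3 mm of the edge, which the top camera puts at 185.2 mm and the line at 184.9 mm. The skew is a few tenths of a degree at most, or well under 1 mm across the panel's width.
- **Panel:** its surface slope reads 0.2° or less, and the gripper presses down with about 6–7 N. During the slide that press peaked at about 10 N in my readings and fell to about 0.6 N once before I restored it.
- **Other things on the desk:** by eye, the other things look untouched in the last full view. The tape is mostly hidden under the panel there. I did not measure their positions.

**Checks that disagreed:**
- The scene camera could not find the end edge by colour, with 3–5 mm scatter in most runs, so I left that reading out. Its depth-based edge agreed to about 1 mm.
- Line-skew readings varied with the method, from +0.1° to −0.8°. In the top view the arm hid part of the line. The gripper heading gives −0.15°.

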